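# Slide the catch box under the spout and drop the vial in

## Robot

A 6-joint arm with a two-finger parallel gripper is mounted at the origin on a cart in front of the work surface, level with it; the furniture and walls round the work are solid. World frame = base frame: x ahead of the robot, y to its left, z up, the work surface at z = 0. Lengths are in m, angles in rad, forces in N, time in s.
With the tool pointing down it reaches from about 0.3 to 0.875 m from the base axis. Payload 6.4 kg.
Tool frame: the origin (TCP) lies midway between the tips of the shut fingers; the grasp point (between the pads) lies 19 mm behind it (ctrl.tcp_to_grasp is the distance from the TCP to the grasp point, in m); z points along the fingers, y is the direction in which the jaws open and shut (so a half turn about z gives the same grasp; the last joint's range is limited). The gripper opens to 85 mm and grips with 20 to 120 N. Pads are 22 mm wide; open, the fingers measure 114 mm over their backs; the gripper's body (76 mm by 85 mm) begins 54 mm behind the grasp point. The pads swing forward as they close: fully open they stand 13 mm farther back than shut.
Start: joints at [-0.206, 0.181, 1.607, -0, 1.354, -0.206], TCP at [0.575, 0, 0.231] pointing down, gripper open.
Joint ranges: [-2.99, 2.99], [-0.89, 2.07], [0.3, 2.58], [-1.14, 4.28], [0, 2.63], [-3.12, 3.12]. Speed limits (rad/s): [2.57, 2.57, 3.01, 3.14, 3.14, 3.14].

## Interface

Orientations are given as a unit quaternion [w, x, y, z].
In Python, from bench import monitor, imaging, order, spotter, ctrl gives the robot as it stands.
- The arm moves only by the shell command python3 -m pendant 'ROWS'. ROWS is JSON, a list that holds one entry, the list of rows, each a list of 5 numbers: the shift along the world's x, y, z in mm, then the turn about the world's z in degrees, then the finger opening in mm, from 0 to 85.4. A call has 1 to 8 rows; each row shifts and turns the commanded pose from where the row before left it; what a row does not reach is not made up. A row lasts 1/8 s, in which the tool goes at most 62.5 mm and 10.7 degrees, less where a joint would pass 70% of its speed; a pose out of reach is approached as far as the arm can. A call with a gripper value outside its range is refused whole. The fingers move at their own pace and stop on an object; the grip force is fixed at half the most. Time passes only in rows, so rows that do not move let the fingers close. It gives the time, the measured TCP pose, the force and the opening at its end, in the units of the state.
- monitor.get_obs(): the state, without advancing time (a new reading comes with each control period).
- imaging.camera(name): name is "scene" or "side" or "wrist"; returns a dict with "img" (420x560x3 uint8, red, green, blue), "vfov" (degrees; the focal length in pixels is half the picture's height over the tangent of half this angle, whatever the lens; pixels are square), "cx", "cy" (the principal point, pixels), "origin" and "orientation" of the camera in the world. Camera axes: x right, y down, z forward; pixel columns grow to the right and rows downward; lengths in m; the calibration is good to about 2 mm. The wrist camera is an equidistant fisheye: a pixel r from the principal point sees the ray r / f radians off the axis. A picture is of the moment at which its call begins. There is no depth.
- order.hand_in(): hands the job in, once; it reports no verdict.
Trained networks look in the newest picture that a camera, given by its name, has taken for a name from the list of things; names that differ only in an ending like _2 or _b are one class to them, and where a whole thing is asked for, a point or a joint stands for the part that bears it (a point fixed in the world has none). Each returns a list of dicts, best first, with "confidence" (0 to 1); they miss things now and then, are a little off and sometimes report something else, mostly with a low value. They report only what shows in the picture. A call takes as long as a camera call. They do not tell look-alikes from the thing itself.
- spotter.recognise(camera, thing): "at" ([x, y, z] in m, in the coordinates of the camera as it stood for that picture, good to about 4 mm: the middle of the surface that is visible of it).
- spotter.tip_of(camera, thing): "at" ([x, y, z] in m, in the coordinates of the camera as it stood for that picture, good to about 4 mm: a listed point, or the origin of a listed thing).
The state is a dict: "time_s": time; "q": joint angles; "dq": joint speeds; "joint_efforts": joint torques, N m; "eef_pos": TCP position; "eef_rot": TCP orientation; "wrist_force": force on the tool from outside, world axes, zero at the start; "torque": the same for the moment, N m; "opening": opening from 0.0 (shut) to 1.0 (fully open).
Only numpy, scipy, OpenCV 4.12 (cv2) and the standard library are available. Lean on these libraries where they do the work, as an engineer would, in place of code of your own. Each camera call takes 0.05 s, during which the arm holds its last target. There are 200 camera calls.

## Task

Slide the open box along its rail until it stands under the funnel spout, up against the end stop. Only then drop the small screw-cap vial, the shortest of the three containers standing in front of the station, through the funnel so that it lands in the box. Leave the bottle and the conical flask standing where they are, and leave the box under the spout.

Things in the scene. Friction and masses are not known exactly. Their poses are not given: they have to be found in the camera images.
- catch_box (a joint): Sliding position (m) of the grey open-topped catch box, outer size 100 x 100 x 50 mm, on the rail of the fixed loading station: 0 = far end away from the spout, 0.16 = against the end stop, centred under the spout. It grows as the box moves along the station's +y. Light friction (about 1.5 N, plus 3 N per m/s), stays where it is left; moving mass 0.4 kg.
- box_in (a point): Centre of the catch box's inner floor, 20 mm above the bench; axes are the station's: y along the rail towards the spout, z up. Walls 4 mm thick, rim 46 mm above this point, inside 92 x 92 mm.
- grip_post (a point): Centre of the flat top of the upright round steel post, diameter 20 mm, that moves with the box; its top is 88 mm above the bench, its foot 23 mm. It stands on a tail 130 mm from the box centre on the side away from the spout (point axes are the station's). Grip it across its diameter from above, or push it, to slide the box.
- spout_mouth (a point): Centre of the top rim of the fixed round steel funnel, 140 mm above the bench; axes are the station's: y along the rail, the box moves along +y to get under it. Mouth 110 mm outer, 104 mm inner diameter, narrowing to a throat of 60 mm bore; open outlet 80 mm above the bench. A column 105 mm high carries it, 86 mm from the axis on +x.
- sample_vial: Small clear vial with a white screw cap, diameter 21 mm, 51 mm tall, about 25 g, standing upright on the bench; origin at the centre of its underside, z up to the cap.
- small_bottle: Bystander: white plastic bottle with screw cap, diameter 39 mm, 119 mm tall; origin at the centre of its underside.
- conical_flask: Bystander: small conical flask, diameter 44 mm, 76 mm tall; origin at the centre of its underside.
Things that resemble listed ones, but are neither listed nor needed, are in the scene too. Of the things shaped like the sample_vial, the clear one is meant.

How it is judged:
By the outcome, as a careful person would: the job done as asked, in the order asked, and still so for the second after the job is handed in, with the robot touching nothing.
It also fails if it takes over 56 s, if anything falls off the work surface, if the arm or the gripper's body presses on something with over 40 N, if the wrist force passes 120 N, or if a joint passes its speed limit or range.

## Working session

There is one attempt and no reset: what is moved stays moved. The work goes in short steps, Python scripts to look and compute and a shell command to move; the robot and the scene stay as the last step left them, time stands still between calls to the robot, and variables do not carry over. Pictures are saved under pics/ and viewed, about 8 in all and at most 12, crops included, and the job is handed in when it is done.

```bash
mkdir -p pics; cat > h.py <<'E'
from bench import monitor, imaging, order, spotter, ctrl
import numpy as np, cv2
from scipy.spatial.transform import Rotation as R
def cam(n,save=None):
    c=imaging.camera(n)
    if save: cv2.imwrite(save,c["img"][:,:,::-1])
    q=c["orientation"]; c["R"]=R.from_quat([q[1],q[2],q[3],q[0]]).as_matrix(); c["o"]=np.array(c["origin"])
    return c
def find(c,n,things,f):
    for t in things:
        try:
            for d in getattr(spotter,f)(n,t)[:4]:
                print(n,f,t,round(d["confidence"],2),np.round(c["R"]@np.array(d["at"])+c["o"],3))
        except Exception as e: print(n,t,e)
E
python3 - <<'E'
from h import *
for n in("scene","side","wrist"):
    c=cam(n,f"pics/{n}0.png"); print(n,c["vfov"],np.round(c["o"],3))
    find(c,n,["grip_post","box_in","spout_mouth","sample_vial","small_bottle","conical_flask"],"tip_of")
    find(c,n,["sample_vial"],"recognise")
s=monitor.get_obs();print(s["time_s"],s["eef_pos"],s["eef_rot"],s["opening"],ctrl.tcp_to_grasp)
a=cv2.imread("pics/scene0.png");b=cv2.imread("pics/side0.png")
E
```

```text
scene 42.49942602715362 [-0.154 -0.421  0.457]
scene tip_of grip_post 0.7 [ 0.631 -0.124  0.088]
scene tip_of box_in 0.59 [0.642 0.005 0.024]
scene tip_of spout_mouth 0.72 [0.651 0.125 0.138]
scene tip_of sample_vial 0.88 [0.444 0.154 0.003]
scene tip_of sample_vial 0.79 [ 0.503  0.147 -0.003]
scene tip_of sample_vial 0.59 [0.476 0.207 0.002]
scene tip_of small_bottle 0.6 [ 0.446 -0.014 -0.001]
scene tip_of small_bottle 0.58 [0.642 0.003 0.023]
scene tip_of conical_flask 0.58 [ 0.426 -0.133  0.002]
scene recognise sample_vial 0.9 [0.438 0.152 0.027]
scene recognise sample_vial 0.83 [0.497 0.139 0.026]
scene recognise sample_vial 0.62 [0.466 0.201 0.028]
side 52.57750653355312 [ 0.477 -0.758  0.544]
side tip_of grip_post 0.94 [ 0.63  -0.124  0.084]
side tip_of box_in 0.85 [0.637 0.007 0.019]
side tip_of spout_mouth 0.93 [0.653 0.125 0.14 ]
side tip_of sample_vial 0.72 [0.5   0.145 0.001]
side tip_of sample_vial 0.71 [ 0.472  0.211 -0.003]
side tip_of sample_vial 0.53 [0.443 0.158 0.   ]
side tip_of small_bottle 0.7 [ 0.443 -0.016 -0.001]
side tip_of conical_flask 0.63 [ 0.429 -0.137 -
[... 219 characters left out ...]
box_in 0.71 [0.646 0.007 0.018]
wrist tip_of spout_mouth 0.77 [0.652 0.122 0.138]
wrist tip_of spout_mouth 0.25 [ 0.429 -0.131 -0.   ]
wrist tip_of sample_vial 0.96 [ 0.498  0.148 -0.001]
wrist tip_of sample_vial 0.86 [0.447 0.157 0.   ]
wrist tip_of sample_vial 0.67 [ 0.469  0.209 -0.004]
wrist tip_of small_bottle 0.61 [ 0.443 -0.016 -0.   ]
wrist tip_of conical_flask 0.57 [ 0.431 -0.135  0.001]
wrist recognise sample_vial 0.69 [0.45  0.154 0.041]
wrist recognise sample_vial 0.61 [0.504 0.142 0.05 ]
wrist recognise sample_vial 0.47 [0.475 0.201 0.02 ]
1.2 [5.75008434e-01 1.90995861e-05 2.31292953e-01] [-5.43695913e-06  7.07108882e-01  7.07104680e-01 -4.02983665e-06] 1.001362100395431 0.0187
```

View pics/scene0.png

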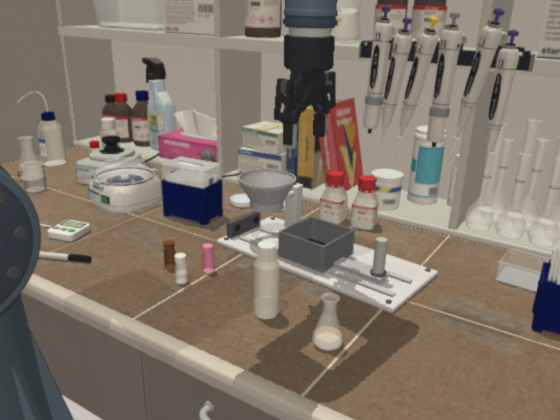

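View pics/side0.png

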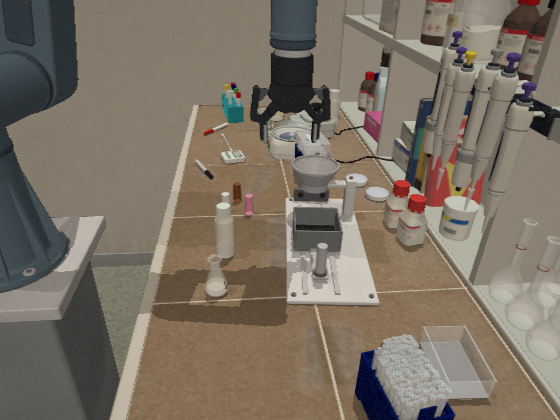

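The scene view shows clear/white vial at (181,268), brown at (169,253) and pink at (208,258). By position, the clear one is at about (0.445, 0.156). The side view shows the post at (320,260), the box at (317,228) and the funnel at (315,172), with the station at about -5° yaw. All three cameras agree on the post at (0.630, -0.123).

```bash
python3 -m pendant '[[[14,-31,-20,-2,85],[14,-31,-20,-1.5,85],[14,-31,-20,-1.5,85],[13,-30,-20,0,85],[0,0,-20,0,85],[0,0,0,0,85]]]'; python3 - <<'E'
from h import *
c=cam("wrist","pics/w1.png"); find(c,"wrist",["grip_post","box_in"],"tip_of")
c=cam("side","pics/s1.png"); find(c,"side",["grip_post"],"tip_of")
E
```

```text
time_s: 1.95
eef_pos: [0.6282, -0.122, 0.1288]
eef_rot: [-0.002, 0.737, 0.676, -0.001]
wrist_force: [-0.1, 0.9, -0.3]
opening: 0.992
wrist tip_of grip_post 0.83 [ 0.627 -0.117  0.093]
wrist tip_of box_in 0.7 [0.643 0.007 0.021]
side tip_of grip_post 0.73 [ 0.63  -0.121  0.085]
```

View pics/w1.png

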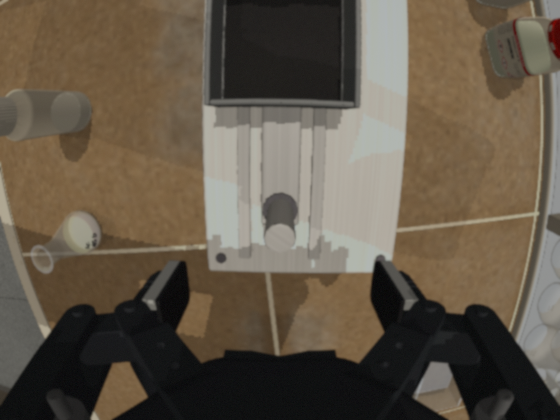

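The wrist view shows the post top at (280,237), centred between the fingers, and the station square to the image. I'll descend and grip.

```bash
python3 -m pendant '[[[1,1,-24,0,85],[0,1,-24,0,85],[0,0,-22,0,85],[0,0,0,0,0],[0,0,0,0,0],[0,0,0,0,0],[0,0,0,0,0],[0,0,0,0,0]]]'; python3 - <<'E'
from h import *
c=cam("side","pics/s2.png"); cv2.imwrite("pics/s2c.png",c["img"][100:320,200:420,::-1].repeat(2,0).repeat(2,1))
E
```

```text
time_s: 3.2
eef_pos: [0.6282, -0.1208, 0.0624]
eef_rot: [-0.002, 0.737, 0.676, -0.002]
wrist_force: [-15.3, 1.4, 14.0]
opening: 0.215
```

View pics/s2c.png

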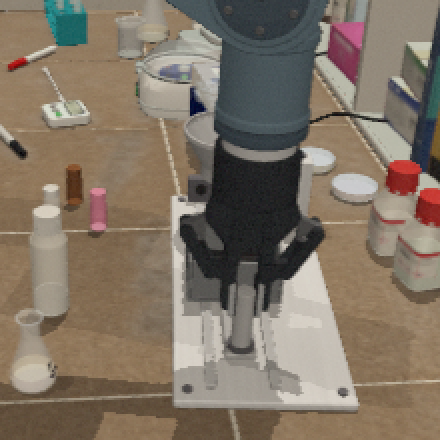

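Gripped (opening about 18 mm). Now sliding along the station's +y.

```bash
python3 -m pendant '[[[1,12,0,0,0],[1,13,0,0,0],[1,13,0,0,0],[1,13,0,0,0],[1,13,0,0,0],[1,13,0,0,0],[1,13,0,0,0],[1,8,0,0,0]]]'
```

```text
time_s: 4.25
eef_pos: [0.6383, -0.0227, 0.0625]
eef_rot: [-0.0, 0.737, 0.676, -0.001]
wrist_force: [-6.3, -1.5, 6.3]
opening: 0.211
```

```bash
python3 -m pendant '[[[0.4,5,0,0,0],[0.4,5,0,0,0],[0.4,4,0,0,0],[0.3,3,0,0,0],[0.2,2,0,0,0],[0,0,0,0,0]]]'; python3 - <<'E'
from h import *
c=cam("scene"); find(c,"scene",["grip_post","box_in","spout_mouth"],"tip_of")
E
```

```text
time_s: 5.0
eef_pos: [0.6403, -0.0039, 0.0625]
eef_rot: [-0.0, 0.737, 0.676, -0.0]
wrist_force: [-4.5, 0.1, 6.7]
opening: 0.216
scene tip_of grip_post 0.8 [ 0.641 -0.006  0.093]
scene tip_of box_in 0.93 [0.654 0.121 0.026]
scene tip_of spout_mouth 0.76 [0.654 0.124 0.14 ]
```

Not at the stop yet: no resistance. I'll continue in small steps.

```bash
python3 -m pendant '[[[0.2,2,0,0,0],[0.2,2,0,0,0],[0,0,0,0,0]]]';python3 -m pendant '[[[0.2,2,0,0,0],[0.2,2,0,0,0],[0,0,0,0,0]]]'
```

```text
time_s: 5.58
eef_pos: [0.6406, -0.0013, 0.0625]
eef_rot: [0.0, 0.737, 0.676, -0.001]
wrist_force: [-5.3, -4.8, 5.8]
opening: 0.213
time_s: 5.95
eef_pos: [0.6406, -0.0011, 0.0625]
eef_rot: [0.002, 0.737, 0.675, -0.003]
wrist_force: [-8.7, -18.0, 5.9]
opening: 0.21
```

Against the stop (wrist force -18 N in y, no more travel). Release, lift, and move over the vial, turning the jaws to about -60° so the fingers pass between its neighbours.

```bash
python3 -m pendant '[[[0,-4,0,0,0],[0,0,0,0,50],[0,0,0,0,50],[0,0,0,0,50],[0,0,30,0,50],[0,0,40,0,50],[0,0,40,0,50],[0,0,0,0,50]]]' && python3 -m pendant '[[[-28,23,0,-8,50],[-28,23,0,-8,50],[-28,23,0,-8,50],[-28,23,0,-8,50],[-28,23,0,-8,50],[-28,22,0,-8,50],[-27,20,0,-7,50],[0,0,0,0,50]]]'; python3 - <<'E'
from h import *
for n in ("wrist","scene"):
    c=cam(n,f"pics/{n}3.png"); find(c,n,["sample_vial","box_in","grip_post","spout_mouth"],"tip_of")
s=monitor.get_obs(); q=s["eef_rot"]; print(np.round(R.from_quat([*q[1:],q[0]]).as_matrix()[:,1],3))
E
```

```text
time_s: 6.95
eef_pos: [0.6443, -0.0001, 0.176]
eef_rot: [0.003, 0.737, 0.676, 0.003]
wrist_force: [-0.1, 0.3, -0.3]
opening: 0.588
time_s: 7.95
eef_pos: [0.4442, 0.1582, 0.1702]
eef_rot: [-0.0, 0.966, 0.26, -0.001]
wrist_force: [0.4, -0.3, -0.6]
opening: 0.585
wrist tip_of sample_vial 0.85 [0.495 0.146 0.   ]
wrist tip_of sample_vial 0.85 [ 0.47   0.209 -0.002]
wrist tip_of sample_vial 0.57 [0.447 0.157 0.002]
wrist tip_of box_in 0.67 [0.655 0.127 0.017]
wrist tip_of grip_post 0.59 [0.641 0.002 0.091]
scene tip_of sample_vial 0.84 [ 0.444  0.161 -0.   ]
scene tip_of sample_vial 0.81 [ 0.474  0.205 -0.   ]
scene tip_of sample_vial 0.69 [ 0.502  0.144 -0.001]
scene tip_of box_in 0.63 [0.653 0.126 0.025]
scene tip_of grip_post 0.81 [ 0.643 -0.004  0.09 ]
scene tip_of spout_mouth 0.98 [0.654 0.123 0.143]
[ 0.5   -0.866 -0.   ]
```

View pics/wrist3.png

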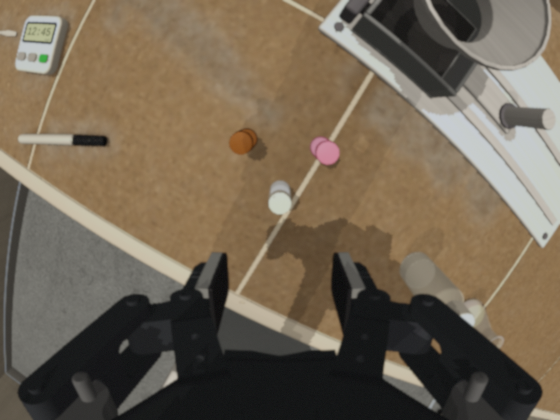

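View pics/scene3.png

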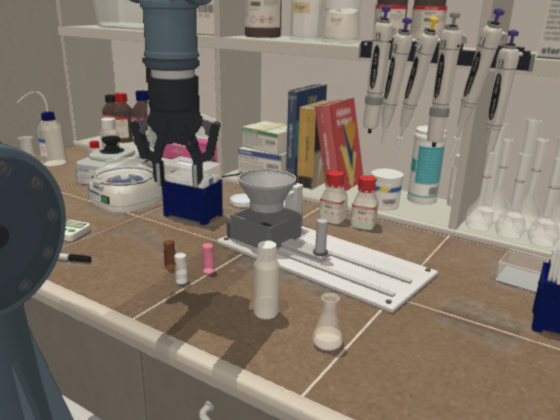

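The wrist view shows the clear vial's white cap at (280,203), centred between the fingers, with brown at (243,140) and pink at (325,152) clear of them. The scene view shows the box under the funnel at (265,225). Descend and grip.

```bash
python3 -m pendant '[[[1,-1,-35,0,50],[0,0,-40,0,50],[0,0,-40,0,50],[0,0,-20,0,50],[0,0,-14,0,50],[0,0,0,0,50]]]' && python3 -m pendant '[[[0,0,0,0,0],[0,0,0,0,0],[0,0,0,0,0],[0,0,0,0,0],[0,0,0,0,0]]]' && python3 -m pendant '[[[0,0,20,0,0],[0,0,40,0,0],[0,0,40,0,0],[0,0,40,0,0],[0,0,30,0,0],[0,0,0,0,0]]]'; python3 - <<'E'
from h import *
c=cam("wrist"); find(c,"wrist",["sample_vial"],"tip_of")
c=cam("scene"); find(c,"scene",["sample_vial"],"tip_of")
cv2.imwrite("pics/s4.png",c["img"][80:300,80:360,::-1].repeat(2,0).repeat(2,1))
E
```

```text
time_s: 9.2
eef_pos: [0.447, 0.1559, 0.0216]
eef_rot: [-0.0, 0.966, 0.259, -0.001]
wrist_force: [0.5, -0.5, 1.4]
opening: 0.586
time_s: 9.82
eef_pos: [0.4487, 0.1561, 0.0236]
eef_rot: [0.0, 0.966, 0.259, 0.001]
wrist_force: [0.0, -0.0, 6.6]
opening: 0.221
time_s: 10.58
eef_pos: [0.4494, 0.1563, 0.1953]
eef_rot: [0.001, 0.966, 0.259, 0.003]
wrist_force: [-0.8, 0.8, -0.4]
opening: 0.224
wrist tip_of sample_vial 0.89 [0.5   0.146 0.001]
wrist tip_of sample_vial 0.89 [ 0.469  0.209 -0.002]
wrist tip_of sample_vial 0.84 [0.45  0.153 0.173]
scene tip_of sample_vial 0.89 [0.444 0.156 0.17 ]
scene tip_of sample_vial 0.87 [ 0.503  0.145 -0.004]
scene tip_of sample_vial 0.87 [ 0.471  0.207 -0.001]
```

View pics/s4.png

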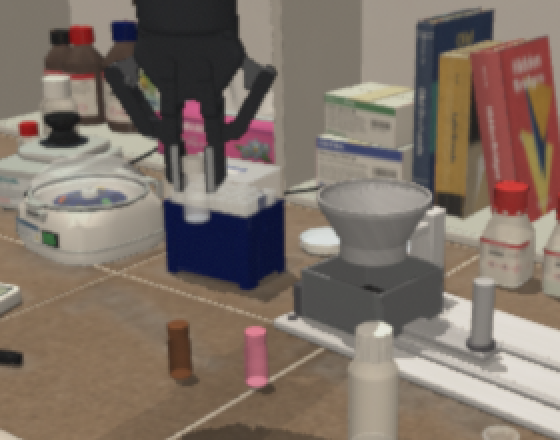

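The clear vial hangs upright at (196,205) in the crop, with its underside at about 0.172. The pink and brown ones are untouched. Carry it to the funnel axis (0.653, 0.124).

```bash
python3 -m pendant '[[[20,-3,10,0,0],[36,-6,0,0,0],[40,-6,0,0,0],[40,-6,0,0,0],[36,-6,0,0,0],[20,-4,0,0,0],[11,-1,0,0,0],[0,0,0,0,0]]]'; python3 - <<'E'
from h import *
for n in ("wrist","side"):
    c=cam(n,f"pics/{n}5.png"); find(c,n,["sample_vial","spout_mouth","box_in"],"tip_of")
E
```

```text
time_s: 11.78
eef_pos: [0.6501, 0.124, 0.2009]
eef_rot: [-0.0, 0.966, 0.259, -0.001]
wrist_force: [0.9, -0.2, 0.0]
opening: 0.223
wrist tip_of sample_vial 0.88 [ 0.5    0.147 -0.002]
wrist tip_of sample_vial 0.81 [ 0.469  0.21  -0.005]
wrist tip_of sample_vial 0.67 [0.651 0.123 0.177]
wrist tip_of spout_mouth 0.9 [0.653 0.124 0.136]
wrist tip_of box_in 0.89 [0.658 0.125 0.021]
side tip_of sample_vial 0.67 [0.649 0.123 0.182]
side tip_of sample_vial 0.67 [0.502 0.149 0.004]
side tip_of spout_mouth 0.67 [0.654 0.123 0.139]
side tip_of spout_mouth 0.51 [ 0.642 -0.003  0.085]
side tip_of box_in 0.97 [0.653 0.125 0.021]
```

View pics/wrist5.png

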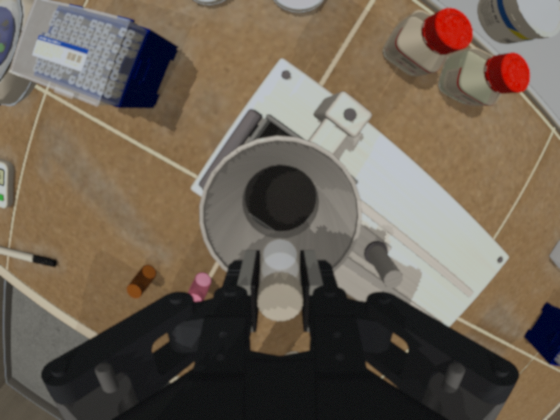

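The wrist view shows the funnel throat at (280,195) and the vial at (280,275), laterally centred. The measured offset is +3 mm in x. Lower it into the mouth and release.

```bash
python3 -m pendant '[[[2,0,-20,0,0],[1,0,-22,0,0],[0,0,-20,0,0],[0,0,0,0,0]]]' && python3 -m pendant '[[[0,0,0,0,45],[0,0,0,0,45],[0,0,0,0,45],[0,0,0,0,45]]]' && python3 -m pendant '[[[0,0,30,0,45],[0,0,40,0,45],[0,0,40,0,45],[-40,0,0,0,45],[-50,0,0,0,45],[-50,0,0,0,45],[0,0,0,0,45],[0,0,0,0,45]]]'; python3 - <<'E'
from h import *
for n in ("scene","side","wrist"):
    c=cam(n,f"pics/{n}6.png"); find(c,n,["sample_vial","box_in","grip_post","small_bottle","conical_flask"],"tip_of")
a=cv2.imread("pics/wrist6.png");b=cv2.imread("pics/side6.png")
cv2.imwrite("pics/m6.png",np.hstack([cv2.resize(a[:, :],(400,300)),cv2.resize(b[120:300,200:440],(400,300))]))
E
```

```text
time_s: 12.68
eef_pos: [0.6516, 0.124, 0.137]
eef_rot: [-0.001, 0.966, 0.259, -0.003]
wrist_force: [-0.1, 0.7, -1.3]
opening: 0.227
time_s: 13.18
eef_pos: [0.6538, 0.124, 0.1409]
eef_rot: [0.0, 0.966, 0.259, 0.0]
wrist_force: [0.4, 0.6, -0.9]
opening: 0.528
time_s: 14.18
eef_pos: [0.5144, 0.124, 0.2512]
eef_rot: [0.0, 0.966, 0.259, 0.001]
wrist_force: [-0.3, -1.4, 0.6]
opening: 0.53
scene tip_of sample_vial 0.66 [ 0.506  0.148 -0.003]
scene tip_of sample_vial 0.65 [0.476 0.207 0.   ]
scene tip_of sample_vial 0.52 [0.654 0.123 0.021]
scene tip_of grip_post 0.6 [ 0.644 -0.005  0.091]
scene tip_of small_bottle 0.65 [ 0.449 -0.016  0.002]
scene tip_of conical_flask 0.89 [ 0.425 -0.133  0.003]
side tip_of sample_vial 0.66 [0.654 0.12  0.023]
side tip_of sample_vial 0.66 [0.5   0.146 0.006]
side tip_of sample_vial 0.49 [ 0.475  0.212 -0.004]
side tip_of box_in 0.91 [0.653 0.126 0.018]
side tip_of grip_post 0.69 [ 0.64  -0.002  0.086]
side tip_of small_bottle 0.6 [ 0.444 -0.015 -0.001]
side tip_of conical_flask 0.66 [ 0.431 -0.133 -0.002]
side tip_of conical_flask 0.66 [0.653 0.125 0.137]
wrist tip_of sample_vial 0.95 [0.655 0.12  0.022]
wrist tip_of sample_vial 0.95 [ 0.498  0.148 -0.002]
wrist tip_of sample_vial 0.63 [ 0.472  0.209 -0.004]
wrist tip_of box_in 0.84 [0.659 0.127 0.018]
wrist tip_of grip_post 0.89 [0.638 0.002 0.088]
wrist tip_of small_bottle 0.58 [ 0.443 -0.017 -0.004]
wrist tip_of small_bottle 0.16 [0.654 0.129 0.019]
wrist tip_of conical_flask 0.5 [ 0.444 -0.013 -0.004]
wrist tip_of conical_flask 0.49 [ 0.429 -0.133 -0.002]
```

View pics/m6.png

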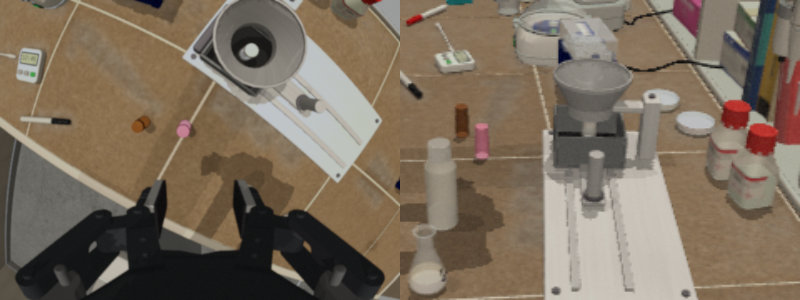

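The vial stands upright on the box floor (all three cameras put it at about (0.654, 0.121, 0.022)), and it shows through the funnel at (250,48). The box is under the spout, the bottle and flask stand where they were, and the gripper is clear.

```bash
python3 -c "
from bench import order; print(order.hand_in())"
```

```text
the job is handed in; nothing more can be done
None
```

I slid the box by its post until it met the end stop, then dropped the clear vial through the funnel into the box. I handed the job in at about 14.5 s of the 56 s limit; no verdict is given.

- **Box:** at the stop the force rose to about 18 N and travel ended. Afterwards the side and wrist cameras put the box floor's centre at (0.653–0.659, 0.126) against the spout at (0.653, 0.124). The scene camera did not report the box in the final check.
- **Vial:** all three cameras put it inside the box at about (0.654, 0.121, 0.022), standing upright on the floor.
- **Bystanders:** the bottle and flask are where they were, to within about 6 mm, and both still stand. The pink and brown look-alike vials also stayed put.
- **Disagreements:** there were a few false detections with medium or low confidence. One was a "flask" reported at the funnel, and another was a "flask" reported at the bottle; the pictures contradict both.

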